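Put the hallway key cup together, from dish to bell

TASK

Build up the key holder on the round cork pad of the turntable, in this order and letting go of each piece before taking the next: the low tin dish in the middle of the pad, the tin cup upright inside the dish, the pink eraser-shaped fob into the cup (it may be dropped in from the rim), the wooden lid plug-down on the cup so that it sits fully home, and last the little chrome bell upright in the middle of the lid, so that it rings if anyone lifts it. Leave the bronze key and the padlock where they lie.

Things in the scene. Friction and masses are not known exactly. Their poses are not given: they have to be found in the camera images.
- turntable: Dark wooden turntable disc, 300 mm across, let into the red shelf; its top is 8 mm above the shelf (z = 0.008). Latched: it does not turn. Origin on its axis at shelf height. The pad, fob, bell and key lie on it at the start, each about 90 mm from its axis and about 127 mm from its neighbours; the other loose things lie on the shelf beside it.
- pad: Round cork pad fixed on the turntable, 84 mm across, 3 mm thick. Origin at the centre of its underside (z = 0.008), so its top is 3 mm above the origin.
- dish: Low round tin dish, straight wall, 66 mm outside, 61 mm inside, 18 mm high, floor 4 mm thick, 70 g, open upward. Origin at the centre of its underside, z up. Stands on the shelf at the start.
- cup: Round tin key cup, straight wall, 52 mm outside, 46 mm inside, 44 mm high, floor 4 mm thick, 80 g, open upward. Origin at the centre of its underside, z up. Stands on the shelf at the start. In the dish it has about 4.5 mm play all round and its underside is 4 mm above the dish's.
- fob: Pink rubber eraser-shaped key fob, a small block 32 mm long (its x) by 16 mm wide (its y) by 14 mm high, 15 g, lying flat on the turntable. Origin at the centre of its underside, z up.
- lid: Round light wooden lid, 35 g, lying plug-down on the shelf. Plug 38 mm across, 6 mm high; above it a disc 58 mm across from 6 to 12 mm height, with a 5 mm wide rim up to 15 mm around a hollow 48 mm across (hollow's floor 12 mm above the origin). Origin at the centre of the plug's underside, z up. Seated, its origin is 38 mm above the cup's; the plug has 4 mm play.
- bell: Small chrome bell standing mouth down on the turntable, 30 g, 33 mm high, 25 mm across at the foot, 21 mm across at 16 mm height, then narrowing to a 10 mm knob on top. Solid to the touch. Origin at the centre of its foot, z up.
- key: Bystander: bronze skeleton key, 80 mm long (its x) and up to 30 mm wide, 8 mm thick, lying on the turntable. Origin near its middle, on its underside.
- padlock: Bystander: brass padlock with a steel shackle, 65 by 44 mm, 18 mm thick, lying flat on the shelf. Origin near its middle, on its underside.

How it is judged:
By the outcome, as a careful person would: the job done as asked, in the order asked, and still so for the second after the job is handed in, with the robot touching nothing.
It also fails if it takes over 112 s, if anything falls off the work surface, if the arm or the gripper's body presses on something with over 40 N, if the wrist force passes 120 N, or if a joint passes its speed limit or range.

ROBOT

A 7-joint arm with a two-finger parallel gripper is mounted at the origin on the work surface. World frame = base frame: x ahead of the robot, y to its left, z up, the work surface at z = 0. Lengths are in m, angles in rad, forces in N, time in s.
With the tool pointing down it reaches from about 0.4 to 0.875 m from the base axis. Payload 6.5 kg.
Tool frame: the origin (TCP) lies at the very end of the fingers, on their centre line; the grasp point (between the pads) lies 19 mm behind it; z points along the fingers, y is the line along which they close (so a half turn about z gives the same grasp; the last joint's range is limited). The gripper opens to 88 mm and grips with 3 to 60 N. Pads are 18 mm wide; open, the fingers measure 123 mm over their backs; the gripper's body (75 mm by 187 mm) begins 45 mm behind the grasp point.
Start: joints at [1.227, 0.536, -0.004, 1.538, 0.003, 1.067, -0.071], TCP at [0.178, -0.625, 0.239] pointing down, gripper open.
Joint ranges: [-2.7, 2.7], [-0.37, 2.16], [-1.27, 1.26], [0.24, 2.4], [-1.31, 4.45], [0.19, 1.91], [-2.76, 2.76]. Speed limits (rad/s): [2.39, 2.39, 3.14, 3.14, 3.14, 3.14, 3.14].

INTERFACE

Orientations are given as a 3x3 rotation matrix whose columns are the frame's x, y, z axes.
In Python, from plant import ctrl, jaws, kinematics, cams gives the robot as it stands. Calls block until the motion is done:
- ctrl.movep(position, orientation): joint-space move of the TCP to a pose.
- ctrl.movel(position, orientation=None, feed=0.15, contact_N=None): straight line of the TCP; orientation=None keeps the orientation; feed is the mean speed in m/s. With contact_N (N) it stops when the force on the tool has changed by that much, and returns True; else False.
- ctrl.movej(angles): joint-space move.
- jaws.set_gripper(opening, grip_force=None): finger opening in m; grip_force is the grip in N (None keeps the last); returns when the fingers have stopped.
- ctrl.wait(seconds).
- kinematics.inverse_kinematics(position, orientation): joint angles nearest the present ones, or None.
- ctrl.read_state(): the state.
- cams.snapshot(name): name is "side" or "top" or "wrist"; returns a dict with "frame" (384x512x3 uint8, blue, green, red), "camera_matrix" (3x3 intrinsics, pixels), "D" ([k1, k2, p1, p2, k3] as OpenCV has them; the pictures are not rectified), "T" (4x4, takes a point from camera to world coordinates). Camera axes: x right, y down, z forward; pixel columns grow to the right and rows downward; lengths in m; the calibration is good to about 2 mm. A picture is of the moment at which its call begins. There is no depth.
A pose or a line that the arm cannot do raises ctrl.MotionError and nothing moves.
- ctrl.close_job(): hands the job in; it is judged then, once.
The state is a dict: "time_s": time; "joint_pos": joint angles; "qd": joint speeds; "effort": joint torques, N m; "tcp_pos": TCP position; "tcp_rot": TCP orientation; "contact_force": force on the tool from outside, world axes, zero at the start; "moment": the same for the moment, N m; "gripper_width": finger opening in m; "gripper_force": force on a finger pad.
Only numpy, scipy, OpenCV 4.12 (cv2) and the standard library are available. Lean on these libraries where they do the work, as an engineer would, in place of code of your own. Each camera call takes 0.05 s, during which the arm holds its last target. There are 200 camera calls.

## Working session

There is one attempt and no reset: what is moved stays moved. The work goes in short steps, each a Python script; the robot and the scene stay as the last script left them, time stands still between calls to the robot, and variables do not carry over. Pictures are saved under pics/ and viewed, at most 14 in all, crops included, and the job is handed in when it is done.

```bash
mkdir -p pics; ls
python3 - <<'E'
from plant import ctrl,jaws,kinematics,cams
import cv2,numpy as np
np.set_printoptions(precision=4,suppress=True)
for n in("top","side"):
    s=cams.snapshot(n); cv2.imwrite(f"pics/{n}0.png",s["frame"]); np.savez(f"{n}0.npz",**s)
    print(n,s["camera_matrix"],s["D"],s["T"])
print(ctrl.read_state())
E
```

```text
pics
top [[449.7574   0.     253.1126]
 [  0.     449.7574 194.4609]
 [  0.       0.       1.    ]] [0.0084 0.     0.     0.     0.    ] [[-0.1648 -0.9623  0.2166  0.3727]
 [-0.9863  0.1607 -0.0366  0.0165]
 [ 0.0005 -0.2196 -0.9756  0.9546]
 [ 0.      0.      0.      1.    ]]
side [[374.2698   0.     249.4951]
 [  0.     374.2698 190.945 ]
 [  0.       0.       1.    ]] [-0.0046  0.      0.      0.      0.    ] [[ 0.896  -0.2636  0.3574  0.2942]
 [-0.4441 -0.536   0.718  -0.5458]
 [ 0.0023 -0.802  -0.5973  0.5187]
 [ 0.      0.      0.      1.    ]]
{'time_s': 0.1, 'joint_pos': array([ 1.2268,  0.5371, -0.0045,  1.5387,  0.0026,  1.0673, -0.0713]), 'qd': array([-0.0001, -0.0031,  0.003 , -0.0018, -0.0014,  0.0013, -0.0015]), 'effort': array([  0.0021, -57.2084,   0.9936, -25.2235,  -0.0562,   0.0134,
         0.    ]), 'tcp_pos': array([ 0.1781, -0.6246,  0.2379]), 'tcp_rot': array([[ 0.9617,  0.2743, -0.0005],
       [ 0.2743, -0.9616,  0.0015],
       [-0.0001, -0.0015, -1.    ]]), 'contact_force': array([-0.7579, -0.1469,  0.3689]), 'moment': array([ 0.0019,  0.0095, -0.0043]), 'gripper_force': 0.0, 'gripper_width': 0.08810578805233026}
```

View pics/top0.png

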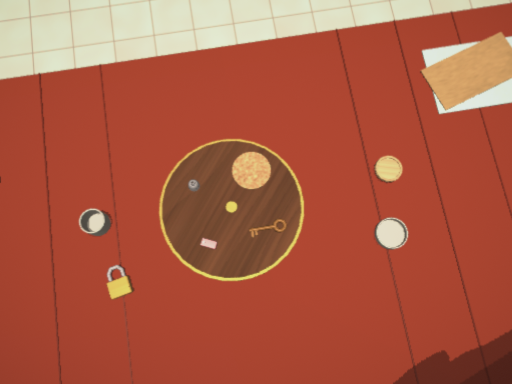

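View pics/side0.png

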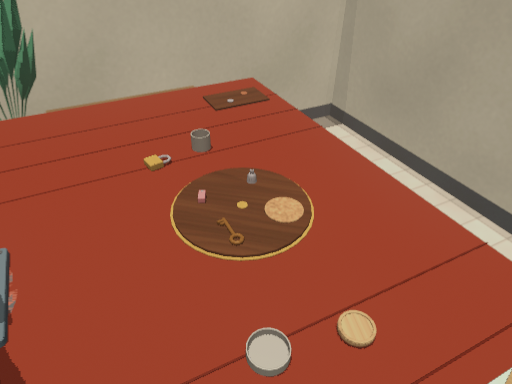

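The top view shows the cup (95,222), padlock (119,282), bell (193,185), pad (251,170), fob (208,243), key (268,228), lid (389,169) and dish (391,233). The side view agrees. Next I'll cast rays for rough positions, then take wrist views.

```bash
cat > h.py <<'E'
from plant import ctrl,jaws,kinematics,cams
import cv2,numpy as np
np.set_printoptions(precision=4,suppress=True)
def ray(s,px,z):
    p=cv2.undistortPoints(np.array(px,float).reshape(-1,1,2),s["camera_matrix"],s["D"]).reshape(-1,2)
    d=np.c_[p,np.ones(len(p))]@s["T"][:3,:3].T; o=s["T"][:3,3]
    return (o+d*((z-o[2])/d[:,2])[:,None])[:,:2]
def proj(s,P):
    Ti=np.linalg.inv(s["T"]); r=cv2.Rodrigues(Ti[:3,:3])[0]
    return cv2.projectPoints(np.array(P,float).reshape(-1,3),r,Ti[:3,3],s["camera_matrix"],s["D"])[0].reshape(-1,2)
def R(a):  # tool down, x axis at angle a
    c,s=np.cos(a),np.sin(a); return np.array([[c,s,0],[s,-c,0],[0,0,-1.]])
def snap(n,f):
    s=cams.snapshot(n); cv2.imwrite(f"pics/{f}.png",s["frame"]); np.savez(f"{f}.npz",**s); return s
E
python3 - <<'E'
from h import *
t=np.load("top0.npz"); s=np.load("side0.npz")
for n,p,q,z in[("cup",(93,219),(201,134),.044),("padlock",(119,284),(154,162),.018),("bell",(193,185),(251,172),.03),("pad",(251,170.5),(284.5,209.5),.011),("fob",(208.5,243),(202,194),.022),("key",(268,228),(230,232),.012),("lid",(389,169),(357,327),.015),("dish",(391.5,232.5),(268.5,345),.018),("axis",(231.5,207),(242,205),.008)]:
    print(n,ray(t,p,z)[0],ray(s,q,z)[0])
w=snap("wrist","w0"); print(w["T"],w["camera_matrix"])
st=ctrl.read_state();print(np.linalg.inv(np.r_[np.c_[st["tcp_rot"],st["tcp_pos"]],[[0,0,0,1]]])@w["T"])
for n in("top","side"):
    f=cv2.imread(f"pics/{n}0.png");
E
```

```text
cup [0.578  0.3142] [0.5751 0.3098]
padlock [0.441  0.2822] [0.4335 0.2698]
bell [0.6192 0.1039] [0.6228 0.1068]
pad [ 0.6357 -0.0232] [ 0.6355 -0.0277]
fob [0.4932 0.0898] [0.4928 0.0873]
key [ 0.5051 -0.0379] [ 0.5025 -0.0414]
lid [ 0.5886 -0.3186] [ 0.5885 -0.3217]
dish [ 0.4524 -0.2909] [ 0.4531 -0.2896]
axis [0.5633 0.0312] [0.5624 0.0295]
[[ 0.2745 -0.9134 -0.3004  0.2561]
 [-0.9616 -0.2618 -0.0828 -0.603 ]
 [-0.003   0.3116 -0.9502  0.3839]
 [ 0.      0.      0.      1.    ]] [[303.1489   0.     253.6882]
 [  0.     303.1489 189.8569]
 [  0.       0.       1.    ]]
[[ 0.0002 -0.9502 -0.3115  0.0809]
 [ 1.      0.0008 -0.0015  0.0004]
 [ 0.0017 -0.3115  0.9502 -0.1458]
 [ 0.      0.      0.      1.    ]]
```

Run:
```python
from h import *
a=np.pi/2
ctrl.movep([.453,-.290,.13],R(a)); ctrl.wait(.2); s=snap("wrist","wdish")
print(proj(s,[.453,-.290,.018]))
ctrl.movep([.5885,-.32,.13],R(a)); ctrl.wait(.2); s2=snap("wrist","wlid"); print(proj(s2,[.5885,-.32,.015]))
ctrl.movep([.6357,-.025,.13],R(a)); ctrl.wait(.2); s3=snap("wrist","wpad"); print(proj(s3,[[.6357,-.025,.011],[.62,.105,.03]]))
ctrl.movep([.50,.08,.16],R(a)); ctrl.wait(.2); s4=snap("wrist","wfob"); print(proj(s4,[.493,.089,.022]))
f=[x["frame"] for x in(s,s2,s3,s4)]
cv2.imwrite("pics/m1.png",cv2.resize(np.vstack([np.hstack(f[:2]),np.hstack(f[2:])]),(800,600)))
print(ctrl.read_state()["time_s"])
```

```text
[[254.1686 184.8191]]
[[255.4187 184.5502]]
[[253.8037 181.6182]
 [231.3444  14.242 ]]
[[245.3001 168.087 ]]
5.2917
```

View pics/m1.png

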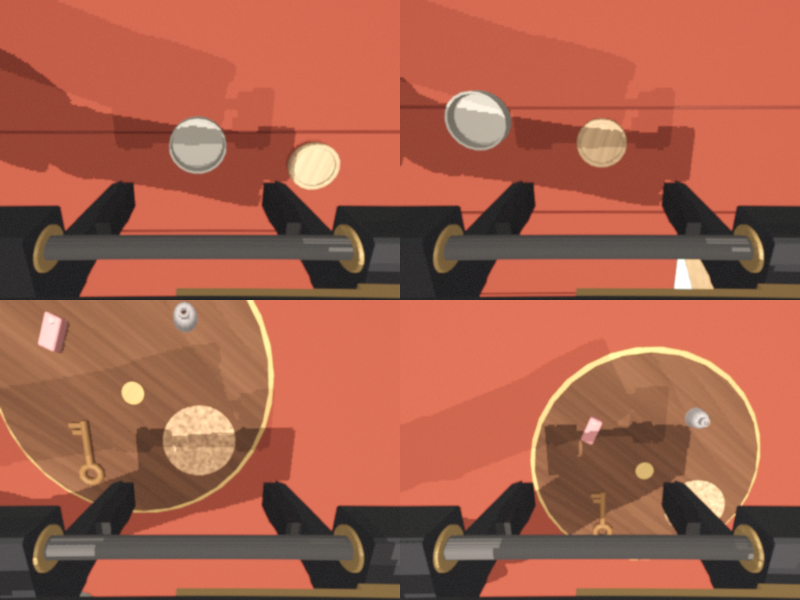

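The montage shows the dish (198,145), lid (600,143), pad (200,440) and fob (592,431), all clear. The bell is at (184,316). Next I'll refine them with colour masks.

```bash
cat >> h.py <<'E'
def blob(s,guess,r,z,kind,n=""):
    """contour of the coloured thing around world guess, cast to plane z"""
    u=proj(s,[*guess,z])[0]; hsv=cv2.cvtColor(cv2.GaussianBlur(s["frame"],(3,3),0),cv2.COLOR_BGR2HSV).astype(int); H,S,V=np.moveaxis(hsv,2,0)
    b,g,rr=np.moveaxis(s["frame"].astype(float),2,0)
    m={"grey":(rr-np.minimum(g,b)<.38*rr),
       "yel":(H>11)&(H<40)&(V>70),
       "pad":(H>8)&(H<40)&(V>190),
       "pink":((H<8)|(H>165))&(V>90)&(b>g*.95)&(S<150)}[kind]
    k=np.zeros(m.shape,np.uint8); cv2.circle(k,tuple(int(v) for v in u),int(r),1,-1)
    m=cv2.morphologyEx((m*k).astype(np.uint8),cv2.MORPH_CLOSE,np.ones((5,5)))
    c=max(cv2.findContours(m,cv2.RETR_EXTERNAL,cv2.CHAIN_APPROX_NONE)[0],key=cv2.contourArea)
    w=ray(s,c.reshape(-1,2),z); (cx,cy),rad=cv2.minEnclosingCircle(w.astype(np.float32))
    print(n,kind,"px",c.reshape(-1,2).mean(0),"enc",round(cx,4),round(cy,4),"r",round(rad,4),"x",w[:,0].min().round(4),w[:,0].max().round(4),"y",w[:,1].min().round(4),w[:,1].max().round(4))
    return w,c
E
python3 - <<'E'
from h import *
L=lambda n:dict(np.load(n+".npz"))
blob(L("wdish"),(.453,-.29),48,.018,"grey","dish")
blob(L("wlid"),(.5885,-.32),42,.015,"yel","lid")
blob(L("wpad"),(.6357,-.025),60,.011,"pad","pad")
blob(L("wpad"),(.5633,.031),25,.008,"yel","axis")
blob(L("top0"),(.6357,-.025),26,.011,"pad","pad top")
blob(L("side0"),(.6357,-.025),24,.011,"pad","pad side")
w,c=blob(L("wfob"),(.493,.089),26,.022,"pink","fob"); print(cv2.minAreaRect((w*1000).astype(np.float32)))
w,c=blob(L("wpad"),(.493,.089),40,.022,"pink","fob"); print(cv2.minAreaRect((w*1000).astype(np.float32)))
E
```

```text
dish grey px [252.5777 185.7524] enc 0.4517 -0.292 r 0.0343 x 0.4189 0.4843 y -0.3261 -0.2579
lid yel px [257.6348 182.2022] enc 0.5903 -0.319 r 0.0294 x 0.5628 0.6188 y -0.3476 -0.2904
pad pad px [257.0613 159.8019] enc 0.6368 -0.0121 r 0.0396 x 0.5975 0.6763 y -0.0226 0.018
axis yel px [168.2059 119.9412] enc 0.5617 0.0291 r 0.0164 x 0.5473 0.5775 y 0.0151 0.0445
pad top pad px [250.9904 169.9615] enc 0.6373 -0.0235 r 0.0416 x 0.5963 0.6787 y -0.0646 0.0178
pad side pad px [283.7586 208.9425] enc 0.6355 -0.0241 r 0.0399 x 0.5966 0.6753 y -0.0638 0.0151
fob pink px [244.642  166.5432] enc 0.4928 0.0903 r 0.0164 x 0.4809 0.5042 y 0.074 0.1065
((492.3251037597656, 90.2582778930664), (31.384841918945312, 15.552702903747559), 63.8968620300293)
fob pink px [66.5312 40.9766] enc 0.4952 0.088 r 0.0176 x 0.4803 0.51 y 0.0719 0.1049
((495.6336364746094, 87.9231948852539), (31.094247817993164, 20.610336303710938), 65.64485931396484)
```

```bash
cat >> h.py <<'E'
def pick(x,y,z,a,force=15,lift=.15,up=.06,wopen=.088):
    jaws.set_gripper(wopen); ctrl.movep([x,y,z+up],R(a)); ctrl.movel([x,y,z],feed=.08)
    jaws.set_gripper(0.0,force); st=ctrl.read_state(); print("grip",st["gripper_width"],st["gripper_force"],st["tcp_pos"])
    ctrl.movel([x,y,lift],feed=.2); ctrl.wait(.1); st=ctrl.read_state(); print("lifted",st["gripper_width"],st["gripper_force"],st["contact_force"])
def place(x,y,z,a,hi=.15,near=.012,wopen=.088,N=3,over=.003):
    ctrl.movep([x,y,hi],R(a)); ctrl.movel([x,y,z+near],feed=.12); ctrl.wait(.15)
    hit=ctrl.movel([x,y,z-over],feed=.02,contact_N=N); st=ctrl.read_state(); print("place hit",hit,st["tcp_pos"],"want z",z,st["contact_force"])
    jaws.set_gripper(wopen); ctrl.wait(.1); ctrl.movel([x,y,max(hi,z+.06)],feed=.2); print("t",ctrl.read_state()["time_s"])
E
python3 - <<'E'
from h import *
a=np.pi/2
pick(.4516,-.2922,.004,a)
place(.6368,-.0238,.015,a)
ctrl.movep([.6368,-.0238,.14],R(a)); ctrl.wait(.2); s=snap("wrist","w2")
blob(s,(.6368,-.0238),50,.029,"grey","dish")
t=snap("top","t2"); sd=snap("side","s2")
cv2.imwrite("pics/m2.png",np.hstack([cv2.resize(s["frame"][90:290,150:350],(400,400)),cv2.resize(sd["frame"][160:260,230:330],(400,400))]))
E
```

```text
grip 0.06611859109281412 15.0001750179581 [ 0.4518 -0.2924  0.0043]
lifted 0.06583698251646858 14.999948609656713 [ 0.7741 -0.2558 -0.226 ]
place hit True [ 0.6367 -0.0238  0.0153] want z 0.015 [-0.9073 -0.3369  4.6831]
t 13.8667
dish grey px [253.9767 178.1984] enc 0.6365 -0.0192 r 0.039 x 0.6023 0.6726 y -0.0581 0.0191
```

View pics/m2.png

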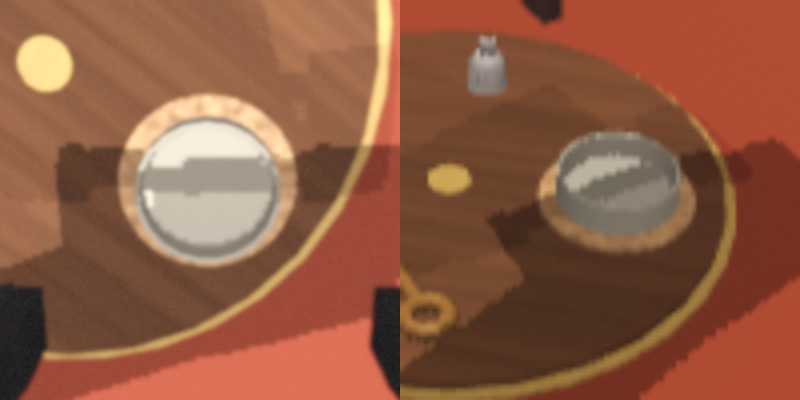

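The dish stands inside the pad's outline. In the left crop its rim spans x 136–279 and y 117–259, and the pad spans x 119–296 and y 95–266. Next is the cup.

Run:
```python
from h import *
a=np.pi/2
s=dict(np.load("w2.npz")); print("dish",ray(s,(253.75,184),.029),"pad",ray(s,(253.75,180.3),.011))
ctrl.movep([.5765,.312,.15],R(a)); ctrl.wait(.2); s=snap("wrist","wcup")
print(proj(s,[.5765,.312,.044]))
blob(s,(.5765,.312),50,.044,"grey","cup")
cv2.imwrite("pics/m3.png",cv2.resize(s["frame"][90:290,150:350],(400,400)))
```

```text
dish [[ 0.6367 -0.0215]] pad [[ 0.6367 -0.0233]]
[[252.8198 186.2328]]
cup grey px [250.5795 177.0455] enc 0.5746 0.32 r 0.0292 x 0.5489 0.6001 y 0.2917 0.3488
```

View pics/m3.png

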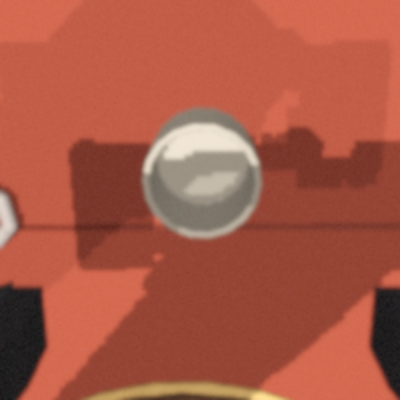

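The cup's rim centre is at crop (202,181), which is about (251,180.5) px. That casts to roughly (.575,.3175).

Run:
```python
from h import *
a=np.pi/2
s=dict(np.load("wcup.npz")); c=ray(s,(251,180.3),.044)[0]; print(c)
pick(c[0],c[1],.018,a,lift=.16)
place(.6367,-.0218,.033,a,hi=.16,near=.022)
ctrl.movep([.6367,-.0238,.17],R(a)); ctrl.wait(.2); s=snap("wrist","w4"); sd=snap("side","s4")
cv2.imwrite("pics/m4.png",np.hstack([cv2.resize(s["frame"][90:290,150:350],(400,400)),cv2.resize(sd["frame"][150:250,230:330],(400,400))]))
```

```text
[0.5749 0.3174]
grip 0.051258539130707034 15.000042771171138 [0.575  0.3174 0.0181]
lifted 0.051467965274725906 14.999901836781646 [-0.0587 -1.3383 -0.3212]
place hit True [ 0.6365 -0.0218  0.033 ] want z 0.033 [-1.2126 -0.5178  4.9847]
t 24.175
```

View pics/m4.png

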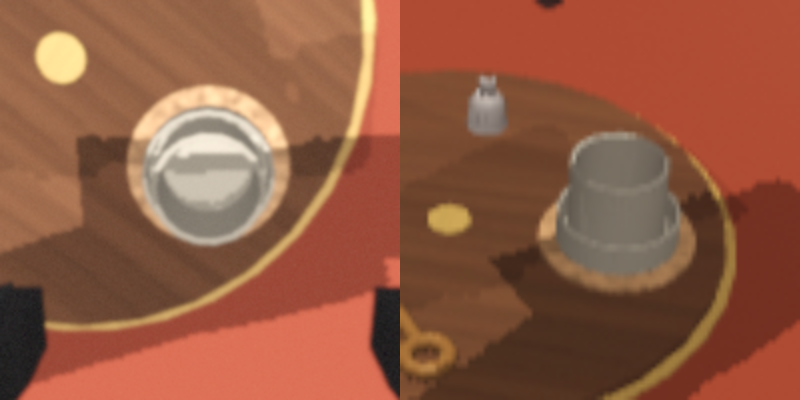

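The cup stands inside the dish, with its rim centre at about crop (208,188). Now the fob.

Run:
```python
from h import *
s=dict(np.load("w4.npz")); c=ray(s,(253.9,184),.059)[0]; print("cup",c)
a=1.117
pick(.4925,.0902,.015,a,force=8,lift=.15,wopen=.05)
x,y=.6366,-.0218
ctrl.movep([x,y,.15],R(a)); ctrl.movel([x,y,.064],feed=.1,contact_N=5); ctrl.wait(.3)
jaws.set_gripper(.035); ctrl.wait(.3); ctrl.movel([x,y,.17],feed=.2)
ctrl.movep([.6366,-.0238,.17],R(np.pi/2)); ctrl.wait(.2); s=snap("wrist","w5"); sd=snap("side","s5"); print(ctrl.read_state()["time_s"])
cv2.imwrite("pics/m5.png",np.hstack([cv2.resize(s["frame"][90:290,150:350],(400,400)),cv2.resize(sd["frame"][150:250,230:330],(400,400))]))
```

```text
cup [ 0.6364 -0.0214]
grip 0.015644109272456682 7.995077669620514 [0.4926 0.0902 0.0152]
lifted 0.016007611125362507 7.994918525218964 [0.3626 0.2854 0.7763]
33.0
```

View pics/m5.png

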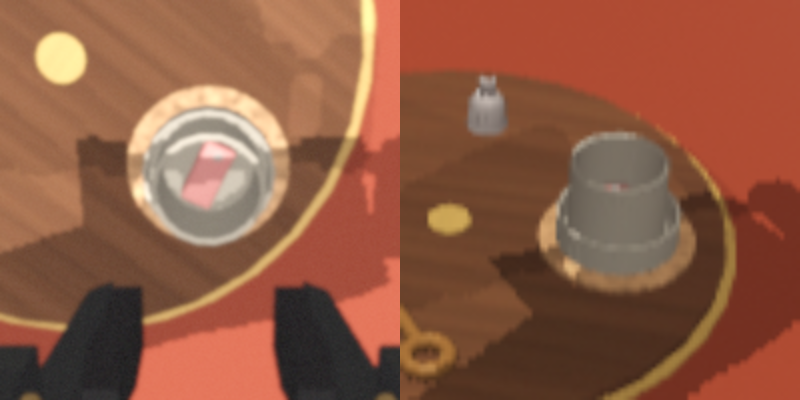

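The fob lies flat on the cup floor, at crop (208,175). Lid next.

Run:
```python
from h import *
a=np.pi/2
pick(.5905,-.319,.004,a,force=12,lift=.17)
place(.6365,-.0216,.057,a,hi=.17,near=.016)
ctrl.movep([.6365,-.0238,.17],R(a)); ctrl.wait(.2); s=snap("wrist","w6"); sd=snap("side","s6")
blob(s,(.6365,-.0216),45,.068,"yel","lid")
cv2.imwrite("pics/m6.png",np.hstack([cv2.resize(s["frame"][90:290,150:350],(400,400)),cv2.resize(sd["frame"][140:240,230:330],(400,400))]))
ctrl.movep([.6205,.105,.13],R(a)); ctrl.wait(.2); s=snap("wrist","w7"); print(proj(s,[[.6205,.105,.041],[.6205,.105,.008]]))
cv2.imwrite("pics/m7.png",cv2.resize(s["frame"][120:220,200:300],(400,400)))
```

```text
grip 0.0571804912358216 12.000166475772858 [ 0.5906 -0.3191  0.0042]
lifted 0.057309653659103364 11.99995368719101 [ 0.3509  1.0736 -0.1552]
place hit True [ 0.6363 -0.0216  0.0571] want z 0.057 [0.5411 0.3923 4.2166]
t 42.0917
lid yel px [261.391  190.8814] enc 0.6368 -0.0232 r 0.0404 x 0.601 0.6738 y -0.0628 0.0172
[[252.8459 192.0152]
 [252.95   180.6575]]
```

View pics/m6.png

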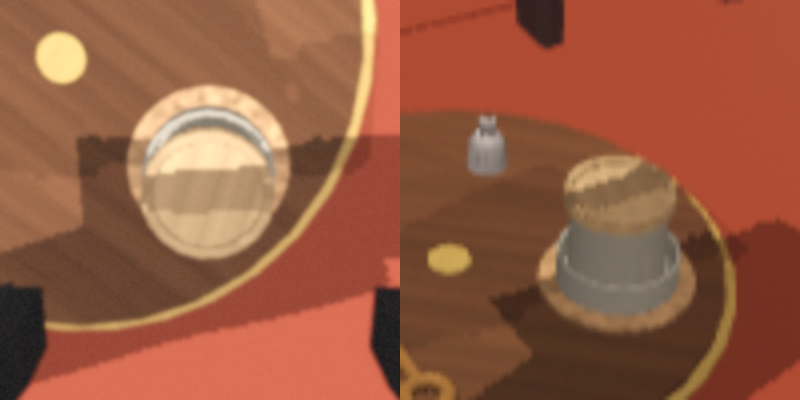

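View pics/m7.png

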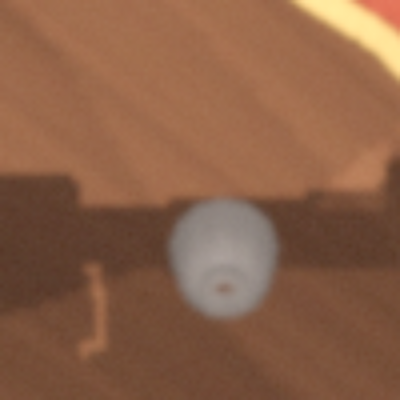

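The lid is level and home, with TCP z at contact 0.0571 against 0.057 wanted. Its centre is at crop (209,193). The bell's knob is at about (256,192) px.

Run:
```python
from h import *
a=np.pi/2
s6=dict(np.load("w6.npz")); L=ray(s6,(254.5,186.5),.068)[0]; s7=dict(np.load("w7.npz")); k=ray(s7,(256,192),.041)[0]; f=ray(s7,(256,169.4),.008)[0]
print("lid",L,"knob",k,"foot edge-r",f-[0,.0125])
b=(k+f-[0,.0125])/2
assert np.hypot(*(b-[.6225,.105]))<.006 and np.hypot(*(L-[.6365,-.0216]))<.004
pick(b[0],b[1],.016,a,force=12,lift=.17,wopen=.06)
place(L[0],L[1],.073,a,hi=.18,near=.015,wopen=.05,N=2,over=.002)
ctrl.movep([.6365,-.0238,.20],R(a)); ctrl.wait(.2); s=snap("wrist","w8"); sd=snap("side","s8")
cv2.imwrite("pics/m8.png",np.hstack([cv2.resize(s["frame"][90:290,150:350],(400,400)),cv2.resize(sd["frame"][130:230,230:330],(400,400))]))
cv2.imwrite("pics/t8.png",cams.snapshot("top")["frame"])
```

```text
lid [ 0.6369 -0.0209] knob [0.6231 0.105 ] foot edge-r [0.6233 0.1032]
grip 0.021219878188892448 11.950312569388188 [0.6232 0.1041 0.0161]
lifted 0.021642681713898146 11.897077453904785 [-0.0407 -0.3052 -0.7987]
place hit True [ 0.6366 -0.0209  0.0729] want z 0.073 [0.2808 0.4402 4.6423]
t 50.7167
```

View pics/m8.png

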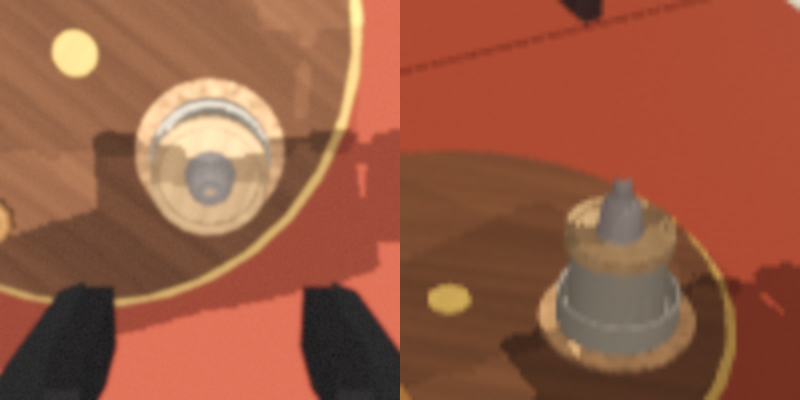

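The bell stands upright at the lid's centre in both views: foot at x≈621 against lid 566–677 in the side crop, and foot at (210,178) against lid (210,176) in the wrist crop. The fingers are well clear, so I'm handing in.

Run:
```python
from h import *
print(ctrl.close_job())
```

```text
the job is handed in; nothing more can be done
None
```

The key holder is built on the pad in the order asked (dish, cup, fob, lid fully home, bell upright in the middle of the lid). I handed it in at about 52 s, with the key and padlock left alone.

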